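# Lay the two capsule cartons down on the serving tray

## Robot

A 6-joint arm with a two-finger parallel gripper is mounted at the origin on the work surface. World frame = base frame: x ahead of the robot, y to its left, z up, the work surface at z = 0. Lengths are in m, angles in degrees, forces in N, time in s.
With the tool pointing down it reaches from about 0.325 to 0.775 m from the base axis. Payload 5.5 kg.
Tool frame: the origin (TCP) lies at the centre of the arm's flange, where the gripper is bolted on; the fingertips stand 182 mm ahead of it and the grasp point (between the pads) lies 163 mm ahead of it; z points along the fingers, y is the line along which they close (so a half turn about z gives the same grasp; the last joint's range is limited). The gripper opens to 88 mm and grips with 3 to 60 N. Pads are 20 mm wide; open, the fingers measure 115 mm over their backs; the gripper's body (75 mm by 178 mm) begins 61 mm behind the grasp point.
Start: joints at [-70.629, 5.22, 70.514, -0, 104.267, -3.249], TCP at [0.231, -0.554, 0.405] pointing down, gripper open.
Joint ranges: [-164.24, 164.24], [-49.07, 125.15], [9.68, 141.18], [-86.29, 266.29], [3.28, 154.24], [-151.56, 151.56]. Speed limits (degrees/s): [147.25, 147.25, 172.46, 180, 180, 180].

## Interface

Orientations are given as [roll, pitch, yaw] about the fixed x, y, z axes, in that order (R = Rz(yaw) Ry(pitch) Rx(roll)).
In Python, from station import r gives the robot as it stands. The module is installed in compiled form; this text tells all that it offers. Calls block until the motion is done:
- r.reach(position, orientation): joint-space move of the TCP to a pose.
- r.servo_line(position, rotation=None, speed=0.15): straight line of the TCP; rotation=None keeps the orientation; speed is the mean speed in m/s.
- r.move_joints(angles): joint-space move.
- r.let_go() and r.grab(squeeze=None): open the fingers fully, or close them until they stop; squeeze is the grip in N (None keeps the last).
- r.wait(seconds).
- r.inverse_kinematics(position, orientation): joint angles nearest the present ones, or None.
- r.sense(): the state.
- r.snapshot(name): name is "scene" or "top" or "wrist"; returns a dict with "frame" (480x640x3 uint8, red, green, blue), "fx", "fy", "cx", "cy" (pixels), "R" (3x3) and "t" (3): a world point X has camera coordinates R X + t. Camera axes: x right, y down, z forward; pixel columns grow to the right and rows downward; lengths in m; the calibration is good to about 2 mm. The wrist camera is an equidistant fisheye: a pixel r from the principal point sees the ray r / f radians off the axis. A picture is of the moment at which its call begins. There is no depth.
A pose or a line that the arm cannot do raises r.IKError and nothing moves.
- r.hand_in(): hands the job in; it is judged then, once.
The state is a dict: "clock": time; "joints": joint angles; "joint_vel": joint speeds; "joint_torque": joint torques, N m; "tcp_pos": TCP position; "orientation": TCP orientation; "contact_force": force on the tool from outside, world axes, zero at the start; "torque": the same for the moment, N m; "opening": finger opening in m; "gripper_force": force on a finger pad.
Only numpy, scipy, OpenCV 4.12 (cv2) and the standard library are available. Lean on these libraries where they do the work, as an engineer would, in place of code of your own. Each camera call takes 0.05 s, during which the arm holds its last target. There are 200 camera calls.

## Task

The tray has to go under the low shelf, so both coffee capsule cartons standing on it must lie down. Push each carton high up with the fingertips so that it topples, from where it stands, onto the pale panel in front of it and ends up lying flat inside that panel. Do not pinch or lift the cartons or slide them along upright, and leave the mug, the jar and the milk frother alone.

Things in the scene. Friction and masses are not known exactly. Their poses are not given: they have to be found in the camera images.
- tray: Dark wooden serving tray, fixed, 330 mm (its x) by 304 mm (its y). Origin at the centre of its underside, on the counter; z up. Floor 10 mm above the counter; 10 mm thick rim all round, up to 22 mm. Two pale panels, 235 mm (x) by 135 mm (y), are inlaid flush side by side in the floor; a carton stands at one end of each, facing along x. Which carton stands on which panel varies.
- panel_a (a point): Centre of the pale panel on the tray's +y half, at floor height; axes as the tray's. It lies 17.5 mm towards +x and 70 mm towards +y from the tray's centre; the carton on it stands at its -x end and must fall towards the tray's +x.
- panel_b (a point): Centre of the pale panel on the tray's -y half, at floor height; axes as the tray's. It lies 17.5 mm towards -x and 70 mm towards -y from the tray's centre; the carton on it stands at its +x end and must fall towards the tray's -x.
- carton_tall: The taller plain cardboard carton, a closed rigid box standing on end: 50 mm thick (its x), 85 mm wide (its y), 190 mm tall (its z), 150 to 310 g. Origin at the centre of its bottom face, on the tray floor. Its x is within 3 degrees of the tray's x. Its front foot edge is about 20 mm inside the panel. Pushed near the top it tips over that edge, hardly sliding; then it falls by itself.
- carton_tall_top (a point): Centre of the top face of the taller carton, 190 mm along its z axis from its origin.
- carton_short: The shorter plain cardboard capsule carton, like the taller one (50 mm thick along x, 85 mm wide along y) but 160 mm tall. Origin at the centre of its bottom face.
- carton_short_top (a point): Centre of the top face of the shorter carton, 160 mm along its z axis from its origin.
- mug: Blue ceramic mug with a side handle, 80 mm across, 90 mm tall, standing loose beside the tray's -y side; origin at the centre of its underside. Not to be touched.
- jar: Green glass jar with a wooden lid, 76 mm across, 120 mm tall, standing loose beside the tray's -y side; origin at the centre of its underside. Not to be touched.
- frother: Steel milk frother with a black foot and lid, 90 mm across, 128 mm tall, standing loose beyond the tray's -x end; origin at the centre of its underside. Not to be touched.
Things that resemble listed ones, but are neither listed nor needed, are in the scene too. What is shaped like the carton_tall but green is not meant.

How it is judged:
By the outcome, as a careful person would: the job done as asked, in the order asked, and still so for the second after the job is handed in, with the robot touching nothing.
It also fails if it takes over 51 s, if anything falls off the work surface, if the arm or the gripper's body presses on something with over 40 N, if the wrist force passes 120 N, or if a joint passes its speed limit or range.

## Working session

There is one attempt and no reset: what is moved stays moved. The work goes in short steps, each a Python script; the robot and the scene stay as the last script left them, time stands still between calls to the robot, and variables do not carry over. Pictures are saved under pics/ and viewed, at most 10 in all, crops included, and the job is handed in when it is done.

```bash
mkdir -p pics; python3 - <<'E'
from station import r
import cv2,pickle
for n in("scene","top"):
    s=r.snapshot(n); pickle.dump(s,open(n+".pkl","wb")); cv2.imwrite(f"pics/{n}0.png",s["frame"][...,::-1])
    print(n,s["fx"],s["cx"],s["cy"],s["R"],s["t"])
print(r.sense())
E
```

```text
scene 518.6394681132743 318.17293869537866 236.4293190703238 [[ 0.45641964  0.88974738 -0.00554248]
 [ 0.56462681 -0.29444338 -0.77103804]
 [-0.68766102  0.34878747 -0.63676496]] [-0.28884883 -0.22348294  1.59611191]
top 525.1038632039294 328.63380926373253 243.00347704903072 [[ 0.00275951 -0.99990569 -0.01345371]
 [-0.99798328 -0.0019005  -0.06344896]
 [ 0.06341741  0.01360166 -0.9978944 ]] [0.01220946 0.61515179 1.06063802]
{'clock': 0.1, 'joints': array([-7.06289242e+01,  5.25953311e+00,  7.05747260e+01,  5.05270289e-04,
        1.04264925e+02, -3.24706709e+00]), 'joint_vel': array([ 0.0278434 , -0.09045678, -0.24451577, -0.00113457,  0.06447984,
        0.02808914]), 'joint_torque': array([ 2.96798280e-03, -4.47858238e+01, -4.07570028e+01,  7.01529114e-02,
        2.84749805e-02, -1.37634042e-04]), 'tcp_pos': array([ 0.23078797, -0.55390422,  0.40361445]), 'orientation': array([-1.79901003e+02, -6.10707091e-03,  2.26182617e+01]), 'contact_force': array([-0.37194173,  0.03895478, -0.85334762]), 'torque': array([ 0.0584514 , -0.02925417,  0.02438442]), 'gripper_force': 0.0, 'opening': 0.08791301388856769}
```

View pics/scene0.png

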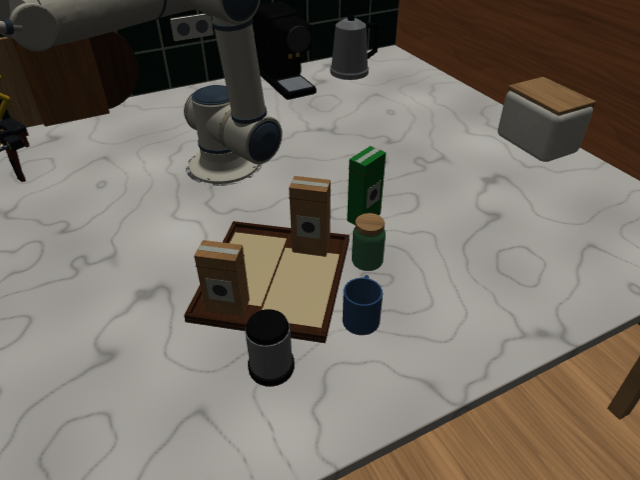

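View pics/top0.png

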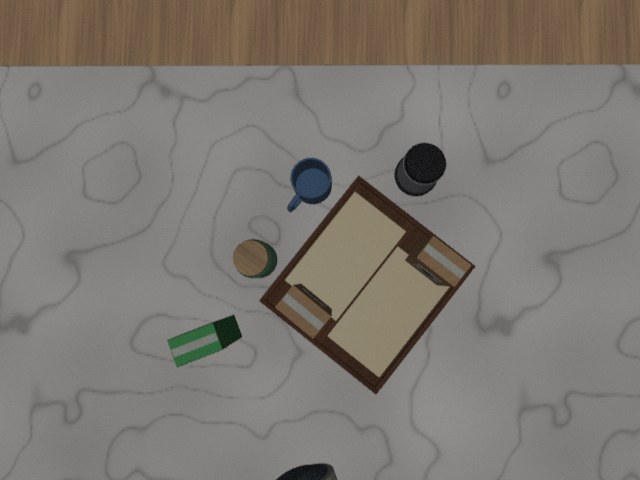

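The scene view shows the tray with brown cartons at about (311,216) and (222,278). A green box stands at (366,187), and the frother, mug and jar are around the tray. In the top view the tray's corners are near (360,178), (475,266), (376,392) and (261,300). The frother at (420,168) marks the -x end, so panel_a's carton is at (443,260) and panel_b's at (303,310).

Candidates in the top view are brown at (443,260), brown at (303,310) and green at (200,343). The two brown ones on the tray are meant, and the green one is excluded by colour. I'll confirm that in a crop.

```bash
cat >h.py <<'E'
import numpy as np,pickle,cv2
def cam(n): return pickle.load(open(n+".pkl","rb"))
def ray(s,u,z):
    u=np.atleast_2d(u).astype(float); c=-s["R"].T@s["t"]
    d=np.c_[(u[:,0]-s["cx"])/s["fx"],(u[:,1]-s["cy"])/s["fy"],np.ones(len(u))]@s["R"]
    return c+d*((z-c[2])/d[:,2])[:,None]
def proj(s,X):
    p=np.atleast_2d(X)@s["R"].T+s["t"]; return np.c_[s["fx"]*p[:,0]/p[:,2]+s["cx"],s["fy"]*p[:,1]/p[:,2]+s["cy"]]
E
python3 - <<'E'
from h import *
t=cam("top"); im=t["frame"][...,::-1]
hsv=cv2.cvtColor(np.ascontiguousarray(im),cv2.COLOR_BGR2HSV)
m=((hsv[...,1]>60)&(hsv[...,0]<30)).astype(np.uint8); m[:120]=0
m=cv2.morphologyEx(m,cv2.MORPH_CLOSE,np.ones((5,5)))
cs=sorted(cv2.findContours(m,0,2)[0],key=cv2.contourArea)[-2:]
for c in cs:
    q=cv2.boxPoints(cv2.minAreaRect(c)); print(cv2.contourArea(c),q.tolist()); print(ray(t,q,.022)[:,:2])
    a=cv2.approxPolyDP(cv2.convexHull(c),4,True)[:,0]; print(a.tolist(),ray(t,a,.022)[:,:2].tolist())
crop=lambda s,x,y,w,h,k:cv2.resize(np.ascontiguousarray(s["frame"][y:y+h,x:x+w,::-1]),None,fx=k,fy=k,interpolation=cv2.INTER_CUBIC)
A=crop(t,400,220,80,80,5);B=crop(t,262,270,80,80,5)
cv2.imwrite("pics/c1.png",np.hstack([A,B]))
s=cam("scene")
cv2.imwrite("pics/c2.png",crop(s,180,160,200,150,4))
E
```

```text
941.0 [[226.0000457763672, 258.0], [250.50003051757812, 233.5], [275.00006103515625, 258.0], [250.50006103515625, 282.5]]
[[0.58369834 0.2243922 ]
 [0.63427266 0.17457165]
 [0.58392914 0.12358104]
 [0.53365353 0.17334185]]
[[253, 240], [265, 248], [268, 260], [263, 270], [247, 275], [236, 268], [233, 254], [240, 244]] [[0.620865786848349, 0.1692533820826556], [0.6044337420339759, 0.14434929496173848], [0.579792157016752, 0.1379257792705097], [0.5592750287602979, 0.1479828254669383], [0.5489575898824733, 0.1807158574134536], [0.5632284471282085, 0.20351111730630192], [0.591952720839536, 0.21009311244134593], [0.6125689357172224, 0.19595197255697497]]
23573.0 [[257.7425537109375, 302.05889892578125], [356.87646484375, 174.38641357421875], [474.91937255859375, 266.04327392578125], [375.78546142578125, 393.71575927734375]]
[[ 0.49387256  0.15803659]
 [ 0.75729262 -0.04441703]
 [ 0.568458   -0.28486918]
 [ 0.31108087 -0.0821755 ]]
[[358, 176], [474, 266], [376, 392], [260, 300]] [[0.7539214417826201, -0.046736713641449656], [0.5685415235331198, -0.28300236538871076], [0.3144837173077524, -0.08261705132351035], [0.49807140685975304, 0.15346517889553157]]
```

View pics/c1.png

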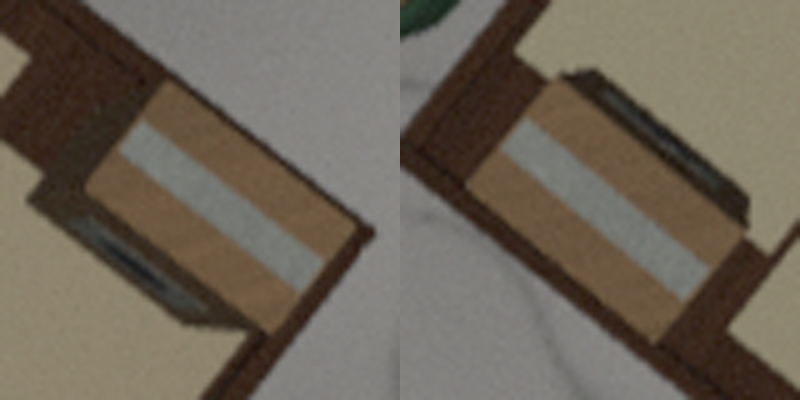

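View pics/c2.png

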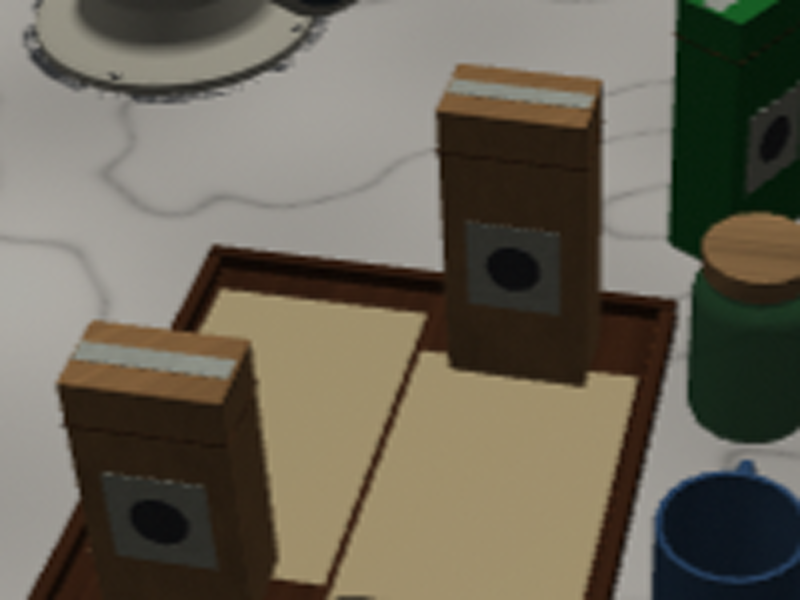

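The crops confirm two brown cartons with pale tape on top, standing on the panels. The second, with scene top corners near crop (437–603, 65–130), looks taller. The green box is the decoy. Next I'll compute the top faces across the two views.

```bash
python3 - <<'E'
from h import *
t,s=cam("top"),cam("scene")
C={"A":(np.array([(168,80),(362,232),(275,333),(87,187)]),(400,220),np.array([(95,322),(250,340),(222,405),(60,385)])),
"B":(np.array([(155,78),(345,235),(255,345),(65,185)]),(262,270),np.array([(460,65),(603,80),(587,130),(437,112)]))}
tc=np.array([.5335,-.0645]);y0=np.radians(141.9);U=np.array([[np.cos(y0),np.sin(y0)],[-np.sin(y0),np.cos(y0)]])
for k,(p,o,q) in C.items():
    p=(p+.5)/5-.5+o; q=(q+.5)/4-.5+(180,160)
    for z in(.17,.20):
        T=ray(t,p,z)[:,:2];S=ray(s,q,z)[:,:2]
        c=T.mean(0); d=T[1]+T[2]-T[0]-T[3]
        print(k,z,"gap",(c-S.mean(0)).round(4),"c",c.round(4),"size",np.linalg.norm(d)/2,np.linalg.norm(T[3]+T[2]-T[0]-T[1])/2,"ydir yaw",np.degrees(np.arctan2(d[1],d[0])).round(2)-90,"tray",(U@(c-tc)).round(4))
E
```

```text
A 0.17 gap [-0.0028 -0.0011] c [ 0.5739 -0.192 ] size 0.08461047614519322 0.04734250678005765 ydir yaw -218.19 tray [-0.1105  0.0754]
A 0.2 gap [-0.0384  0.0128] c [ 0.573  -0.1858] size 0.08187404342354514 0.04581137741428651 ydir yaw -218.19 tray [-0.106   0.0711]
B 0.17 gap [ 0.035  -0.0167] c [0.4845 0.0571] size 0.08684898675280561 0.04930725708825144 ydir yaw -219.37 tray [ 0.1135 -0.0655]
B 0.2 gap [-0.0034  0.001 ] c [0.4866 0.0552] size 0.0840401571607758 0.04771258468055261 ydir yaw -219.37 tray [ 0.1108 -0.0652]
```

```bash
cat >push.py <<'E'
from station import r
import numpy as np,cv2,pickle
def push(c,dirdeg,ztop,pic):
    d=np.array([np.cos(np.radians(dirdeg)),np.sin(np.radians(dirdeg))])
    ori=[180,0,(dirdeg+90)%180-90]; zt=ztop-.022+.182
    P=lambda s,z:[*(np.array(c)+s*d),z]
    r.reach(P(-.075,.46),ori); r.servo_line(P(-.075,zt),speed=.15)
    print("at",r.sense()["tcp_pos"],r.sense()["clock"])
    r.servo_line(P(-.04,zt),speed=.06)
    for s in np.arange(-.025,.0351,.015):
        r.servo_line(P(s,zt),speed=.07); f=r.sense(); print(round(s,3),f["contact_force"].round(1))
    r.wait(.8); r.servo_line(P(.0,.46),speed=.2)
    x=r.snapshot("top"); pickle.dump(x,open("top.pkl","wb")); cv2.imwrite(pic,x["frame"][...,::-1]); print(r.sense()["clock"])
E
python3 - <<'E'
from push import *
r.grab(); push((.574,-.192),141.8,.17,"pics/a1.png")
E
```

```text
at [ 0.63302355 -0.23853948  0.33161674] 4.325
-0.025 [ 0.4 -0.7  0.2]
-0.01 [-0.9 -0.8 -0.5]
0.005 [ 0.6  0.  -0.1]
0.02 [-0.1 -0.2  0.3]
0.035 [-0.1  0.3  0.7]
8.5667
```

View pics/a1.png

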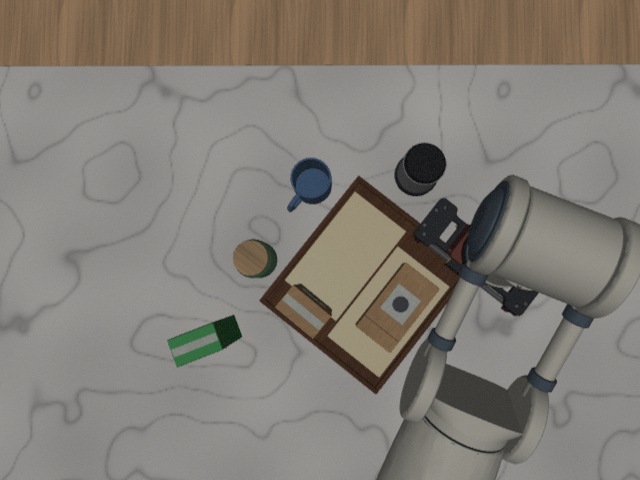

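The short carton now lies flat at about (397,306), inside panel_a. The other things have not moved. Now the tall one.

```bash
python3 - <<'E'
from push import *
push((.486,.0555),-39.4,.20,"pics/b0.png")
p=r.sense()["tcp_pos"]
r.reach([.25,-.5,.45],[180,0,20])
x=r.snapshot("top"); pickle.dump(x,open("top.pkl","wb")); cv2.imwrite("pics/b1.png",x["frame"][...,::-1]); print(r.sense()["clock"])
E
```

```text
at [0.42831722 0.10290574 0.36100834] 10.6333
-0.025 [-0.2 -0.1 -0.7]
-0.01 [ 1.4 -0.8  0.3]
0.005 [0.2 0.1 0.7]
0.02 [ 0.2 -0.2 -0.4]
0.035 [-0.7 -0.  -0.6]
14.7333
16.9417
```

View pics/b1.png

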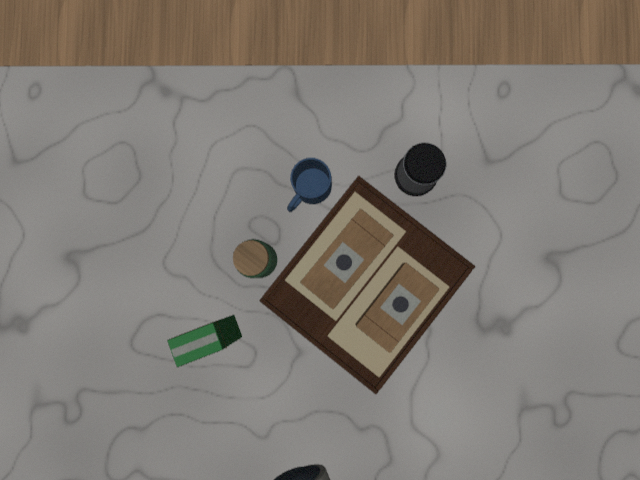

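Both cartons lie flat, the tall one at about (347,260) and the short one at about (398,306). Each has a pale margin all round, and nothing else has moved.

```bash
python3 -c "
from station import r
print(r.hand_in())"
```

```text
the job is handed in; nothing more can be done
None
```

Both cartons were toppled and lie flat inside their panels, the mug, jar and frother were left untouched, and the job was handed in at about 17 s.

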